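Put the globe bulb away in its case

TASK

Put the spare globe bulb that stands on the roll of brown tape away in the plywood bulb case: lower it gently, cap up, into the empty round seat beside the bulb already stored there (it is thin glass, so do not drop it, press it down hard or upset its neighbour), let go of it, then close the lid completely.

Things in the scene. Friction and masses are not known exactly. Their poses are not given: they have to be found in the camera images.
- bulb: Spare bulb, loose, about 90 g: white opal glass globe of 95 mm diameter, tapering neck, grey metal screw cap on top; 140 mm long. It stands globe down, cap up, in the hole of the tape roll. Origin: lowest point of the globe; z runs along the bulb to the cap.
- bulb_cap (a point): Middle of the spare bulb's screw cap, 126 mm above its origin: the place to grasp, from above. The cap is 26.6 mm in diameter and takes z = 107 to 140 mm of the bulb; the neck below it widens from 29 mm diameter.
- bulb_globe (a point): Centre of the spare bulb's glass globe (47.5 mm above the bulb's origin, on its axis).
- tape_roll: Roll of brown packing tape lying flat, stuck to the desk, 105 mm outside diameter, hole about 72 mm, 48 mm high, under the spare bulb. Origin: centre of its underside.
- case: Deep open plywood case with a hinged lid, fixed, outside 122 mm (its x) x 222 mm (its y) x 160 mm high to the rim, walls 8 mm. Origin: centre of its underside; x points from its front to the hinge side, z up. An inner shelf, its top at z = 28 mm, has two round 66 mm holes at y = +52 and -52 mm: the seats. One holds the stored bulb, one is empty (which varies).
- stored_bulb: Bulb of the same kind and size, loose, already in one seat, cap up. Origin: lowest point of its globe.
- free_seat_globe (a point): Point over the empty seat where the globe's centre lies when the bulb is seated (62 mm above the case's underside, 34 mm above the shelf). The globe then sinks 13 mm into the hole and the cap's end is 5 mm below the rim.
- lid (a joint): Hinge of the plywood lid, rad: 0 = closed flat on the rim, grows as it opens, 1.57 upright, at most 1.9. Starts wide open, leaning back a little. The hinge is stiff: the lid stays where it is left; 2 to 4 N at its free edge moves it. Lid 122 mm from hinge to free edge, 222 mm wide, 8 mm thick (closed: z = 160 to 168 mm).
- lid_hinge (a point): Middle of the lid's hinge axis, which runs along the case's y: at x = +61, z = +160 mm in the case's frame, level with the lid's underside when closed.
- lid_edge (a point): Middle of the lid's free edge, 122 mm from the hinge, half way through the thickness.

How it is judged:
By the outcome, as a careful person would: the job done as asked, in the order asked, and still so for the second after the job is handed in, with the robot touching nothing.
It also fails if it takes over 59 s, if anything falls off the work surface, if the arm or the gripper's body presses on something with over 40 N, if the wrist force passes 120 N, or if a joint passes its speed limit or range.

ROBOT

A 7-joint arm with a two-finger parallel gripper is mounted at the origin on a cart in front of the work surface, level with it; the furniture and walls round the work are solid. World frame = base frame: x ahead of the robot, y to its left, z up, the work surface at z = 0. Lengths are in m, angles in rad, forces in N, time in s.
With the tool pointing down it reaches from about 0.425 to 0.825 m from the base axis. Payload 3.6 kg.
Tool frame: the origin (TCP) lies at the centre of the arm's flange, where the gripper is bolted on; the fingertips stand 173 mm ahead of it and the grasp point (between the pads) lies 155 mm ahead of it; z points along the fingers, y is the line along which they close (so a half turn about z gives the same grasp; the last joint's range is limited). The gripper opens to 85 mm and grips with 20 to 120 N. Pads are 22 mm wide; open, the fingers measure 114 mm over their backs; the gripper's body (76 mm by 85 mm) begins 54 mm behind the grasp point. The pads swing forward as they close: fully open they stand 13 mm farther back than shut.
Start: joints at [-0.026, 0.615, -0.013, 1.423, 0.008, 1.103, -0.04], TCP at [0.65, 0, 0.405] pointing down, gripper open.
Joint ranges: [-3.12, 3.12], [-0.3, 2.06], [-1.34, 1.32], [0.26, 2.42], [-1.36, 4.5], [0.01, 1.98], [-2.84, 2.84]. Speed limits (rad/s): [2.79, 2.79, 3.14, 3.14, 3.14, 3.14, 3.14].

INTERFACE

Orientations are given as a unit quaternion [w, x, y, z].
In Python, from plant import telemetry, read_camera, calibration, manip gives the robot as it stands.
- The arm moves only by the tool jog_arm, never from a script. Its argument "moves" is a list of rows, each a list of 3 entries, a list of its own where there are three numbers: the shift along the tool's x, y, z each as a share of 40 mm, from -1 to 1, then the turn, a rotation vector about the tool's x, y, z each as a share of 0.12 rad, from -1 to 1, then the opening, from -1 (shut) to 1 (fully open). In form: [[[tx, ty, tz], [rx, ry, rz], hand], ...]. A call has 1 to 20 rows; each row shifts and turns the commanded pose from where the row before left it, along the tool's axes as they then stand; what a row does not reach is not made up. A row lasts 1/12 s, in which the tool goes at most 41.7 mm and 7.16 degrees, less where a joint would pass 70% of its speed; a pose out of reach is approached as far as the arm can. A call with a number of a shift or a turn outside -1 to 1 is refused whole. A call with a gripper value outside its range is refused whole. The fingers move at their own pace and stop on an object; "squeeze" is the grip in N (left out, the last holds). Time passes only in rows, so rows that do not move let the fingers close. It gives the time, the measured TCP pose, the force, the opening and the grip force at its end, in the units of the state.
- telemetry.read_state(): the state, without advancing time (a new reading comes with each control period).
- read_camera(name): name is "scene" or "side" or "wrist"; returns the picture (420x560x3 uint8, red, green, blue); there is no depth.
- calibration(name): a dict with "mtx" (3x3 intrinsics, pixels), "origin" and "orientation" of the camera in the world. Camera axes: x right, y down, z forward; pixel columns grow to the right and rows downward; lengths in m; the calibration is good to about 2 mm. A picture is of the moment at which its call begins: read the wrist's pose just before it. calibration takes no time and is no camera call; for the wrist camera it gives the pose at the moment of the call.
- manip.job_done(): hands the job in; it is judged then, once.
The state is a dict: "t": time; "q": joint angles; "joint_velocities": joint speeds; "tau": joint torques, N m; "tool_pos": TCP position; "orientation": TCP orientation; "force": force on the tool from outside, world axes, zero at the start; "moment": the same for the moment, N m; "opening": finger opening in m; "finger_force": force on a finger pad.
Only numpy, scipy, OpenCV 4.12 (cv2) and the standard library are available. Lean on these libraries where they do the work, as an engineer would, in place of code of your own. Each camera call takes 0.05 s, during which the arm holds its last target. There are 200 camera calls.

## Working session

There is one attempt and no reset: what is moved stays moved. The work goes in short steps, Python scripts to look and compute and a tool call to move; the robot and the scene stay as the last step left them, time stands still between calls to the robot, and variables do not carry over. Pictures are saved under pics/ and viewed, at most 10 in all, crops included, and the job is handed in when it is done.

Besides the shell and the picture viewer there is one more tool, called after "Emit:" by a JSON object that holds its "api" and its "payload". jog_arm: Moves the arm, as the interface text tells. Its arguments: {"type":"object","properties":{"moves":{"type":"array"},"squeeze":{"type":"number"}},"required":["moves"]}

```bash
mkdir -p pics && ls && python3 - <<'E'
from plant import telemetry, read_camera, calibration
import cv2, numpy as np
np.set_printoptions(precision=4,suppress=True)
for n in ["scene","side","wrist"]:
    c=calibration(n); print(n,np.array(c["mtx"]).tolist(),c["origin"],c["orientation"])
ims=[read_camera(n) for n in ["scene","side"]]
for n,i in zip(["scene","side"],ims): cv2.imwrite(f"pics/{n}0.png",i[:,:,::-1])
s=telemetry.read_state(); print(s)
E
```

```text
pics
scene [[497.9517893423703, 0.0, 279.84083241675404], [0.0, 497.9517893423703, 203.18819541517286], [0.0, 0.0, 1.0]] [ 0.9363 -0.4825  1.1214] [-0.2248  0.8765  0.4139 -0.0995]
side [[503.7900337480986, 0.0, 270.9175070856009], [0.0, 503.7900337480986, 213.14481928878033], [0.0, 0.0, 1.0]] [ 1.0085 -0.3138  1.1019] [-0.1823  0.8096  0.5428 -0.1291]
wrist [[303.33800123450925, 0.0, 281.8967494060007], [0.0, 303.33800123450925, 211.6272750837894], [0.0, 0.0, 1.0]] [0.6496 0.0844 0.3716] [ 0.166   0.9861  0.0002 -0.0013]
{'t': 0.1, 'q': array([-0.0265,  0.6158, -0.0126,  1.4248,  0.0081,  1.1034, -0.0404]), 'joint_velocities': array([ 0.0017, -0.0034, -0.0005, -0.003 ,  0.0011, -0.0006, -0.0016]), 'tau': array([  0.0019, -47.0386,   0.2599, -17.1571,   0.0099,   0.0058,
         0.    ]), 'tool_pos': array([0.6497, 0.    , 0.4036]), 'orientation': array([-0.0008,  0.7071,  0.7071, -0.0009]), 'force': array([ 0.1765, -0.2   , -0.086 ]), 'moment': array([-0.0115, -0.0036,  0.0174]), 'finger_force': 0.0, 'opening': 0.08543228753048081}
```

View pics/scene0.png

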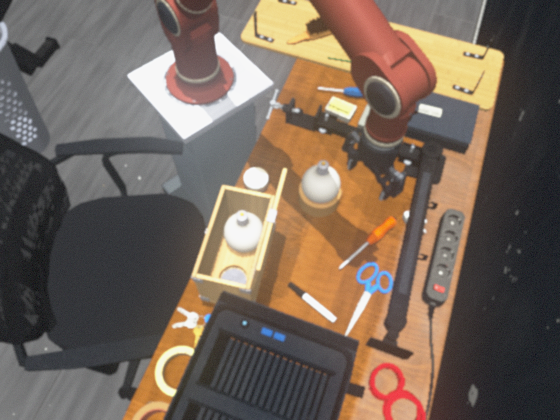

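View pics/side0.png

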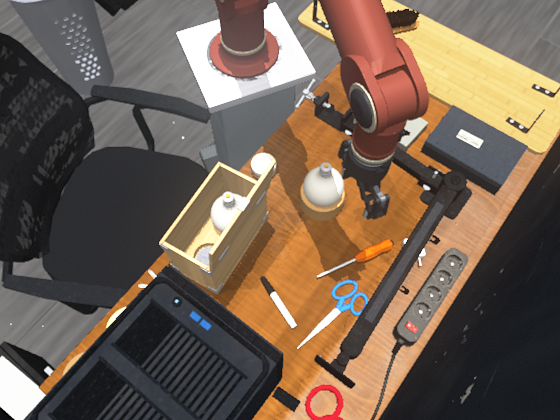

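The spare bulb on the tape roll is near (320,185) in scene and (323,185) in side. The case is near (240,245) and (218,225), with its free seat at the lower end and the lid open toward the bulb. I'll zoom in next.

```bash
python3 - <<'E'
import cv2, numpy as np
a=cv2.imread("pics/scene0.png")[145:315,180:370]; b=cv2.imread("pics/side0.png")[135:305,150:350]
cv2.imwrite("pics/sc.png",cv2.resize(a,None,fx=3.5,fy=3.5,interpolation=2))
cv2.imwrite("pics/sd.png",cv2.resize(b,None,fx=3.5,fy=3.5,interpolation=2))
E
```

```text
(no output)
```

View pics/sc.png

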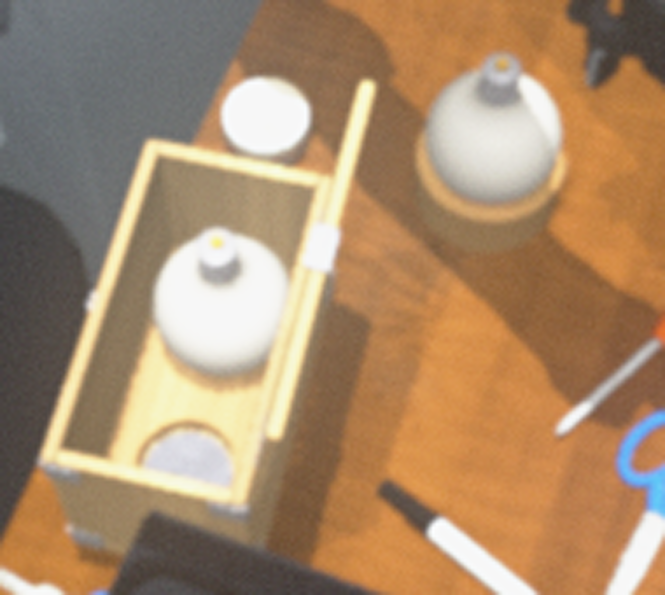

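View pics/sd.png

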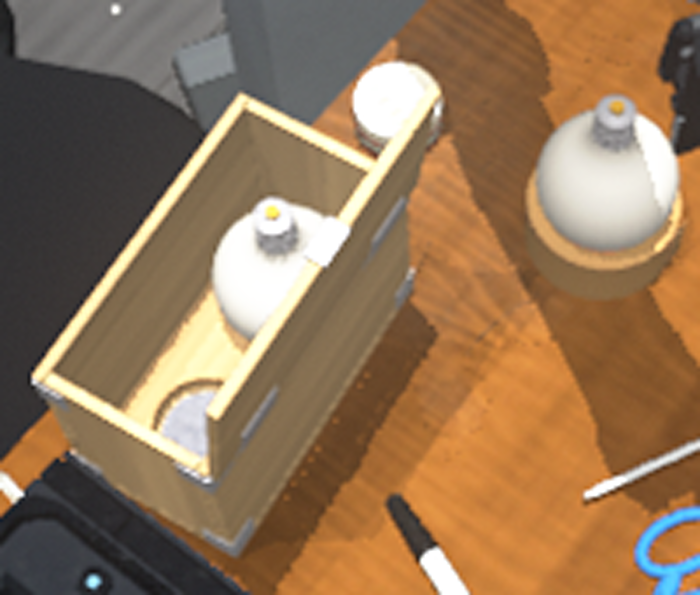

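Crop pixels show:
- **Spare cap top:** (502,62) in scene, (617,105) in side.
- **Stored cap top:** (218,241) and (273,211).
- **Rim corners, scene:** (150,140), (332,178), (45,462), (245,507).
- **Rim corners, side:** (243,95), (35,380), (213,482).

```bash
cat > h.py <<'E'
import numpy as np
from scipy.spatial.transform import Rotation as R
from plant import calibration, telemetry
np.set_printoptions(precision=4,suppress=True)
def ray(n,p,c=None):
    c=c or calibration(n); K=np.array(c["mtx"]); q=np.array(c["orientation"])
    d=R.from_quat(q[[1,2,3,0]]).apply(np.linalg.inv(K)@[p[0],p[1],1]); return np.array(c["origin"]),d/np.linalg.norm(d)
def plane(n,p,z,c=None):
    o,d=ray(n,p,c); return o+d*(z-o[2])/d[2]
def tri(rs):
    A=sum(np.eye(3)-np.outer(d,d) for o,d in rs); b=sum((np.eye(3)-np.outer(d,d))@o for o,d in rs)
    return np.linalg.solve(A,b)
def proj(n,X):
    c=calibration(n); q=np.array(c["orientation"]); v=R.from_quat(q[[1,2,3,0]]).inv().apply(np.array(X)-c["origin"]); v=np.array(c["mtx"])@v; return v[:2]/v[2]
S=lambda u,v:(u/3.5+180-.36,v/3.5+145-.36)
D=lambda u,v:(u/3.5+150-.36,v/3.5+135-.36)
E
python3 - <<'E'
from h import *
for nm,z,s,d in [("cap",.1715,(502,62),(617,105)),("stored",.155,(218,241),(273,211)),("A",.16,(150,140),(243,95)),("B",.16,(332,178),None),("C",.16,(45,462),(35,380)),("D",.16,(245,507),(213,482)),
 ("lidfar",0,(368,82),(438,93)),("lidnear",0,(275,437),(215,412))]:
    if z: print(nm,plane("scene",S(*s),z),end=" ")
    if d: 
        if z:print(plane("side",D(*d),z),end=" ")
        print(nm,"tri",tri([ray("scene",S(*s)),ray("side",D(*d))]))
    else: print()
E
```

```text
cap [ 0.5276 -0.0022  0.1715] [ 0.526  -0.0006  0.1715] cap tri [0.5253 0.     0.1683]
stored [ 0.5074 -0.2202  0.155 ] [ 0.5055 -0.2194  0.155 ] stored tri [ 0.5069 -0.2199  0.1559]
A [ 0.4245 -0.2109  0.16  ] [ 0.4239 -0.2092  0.16  ] A tri [ 0.4203 -0.2087  0.1533]
B [ 0.5196 -0.1384  0.16  ] 
C [ 0.5605 -0.3869  0.16  ] [ 0.5592 -0.3851  0.16  ] C tri [ 0.5572 -0.3859  0.1538]
D [ 0.6554 -0.3141  0.16  ] [ 0.6572 -0.3102  0.16  ] D tri [ 0.6489 -0.3101  0.1377]
lidfar tri [ 0.5309 -0.1209  0.2684]
lidnear tri [ 0.6676 -0.2984  0.2756]
```

Emit:
{"api": "jog_arm", "payload": {"moves": [[[0, -0.5, 0], [0, 0, 0], 1], [[0, -0.5, 0], [0, 0, 0], 1], [[0, -0.5, 0], [0, 0, 0], 1], [[0, -0.5, 0], [0, 0, 0], 1], [[0, -0.5, 0], [0, 0, 0], 1], [[0, -0.55, 0], [0, 0, 0], 1], [[0, 0, 0], [0, 0, -0.68], 1], [[0, 0, 0], [0, 0, -0.68], 1], [[0, 0, 0], [0, 0, -0.68], 1], [[0, 0, 0], [0, 0, -0.68], 1], [[0, 0, 0], [0, 0, -0.68], 1], [[0, 0, 0], [0, 0, -0.68], 1], [[0, 0, 0], [0, 0, -0.68], 1], [[0, 0, 0], [0, 0, -0.68], 1], [[0, 0, 0], [0, 0, 0], 1], [[0, 0, 0], [0, 0, 0], 1], [[0, 0, 0], [0, 0, 0], 1]]}}

```text
t: 1.52
tool_pos: [0.5279, -0.0001, 0.4045]
orientation: [-0.0, 0.444, 0.896, -0.0]
force: [-0.6, 0.4, 0.6]
opening: 0.0852
finger_force: 0.0
```

```bash
python3 - <<'E'
from h import *
from plant import read_camera
import cv2
c=calibration("wrist"); i=read_camera("wrist"); s=telemetry.read_state()
cv2.imwrite("pics/w1.png",i[:,:,::-1]); np.save("w1.npy",np.r_[c["origin"],c["orientation"]])
print(s["tool_pos"],s["orientation"],s["q"])
for z in (.1715,.155): print(proj("wrist",[.5268,-.0014,.1715]))
for a,b in [((290,107),(325,105)),((435,150),(455,190))]: print(tri([ray("scene",a),ray("side",b)]))
E
```

```text
[0.5279 0.     0.4045] [-0.0002  0.4437  0.8962 -0.0001] [ 0.088   0.4314 -0.1878  1.7727  0.0963  0.9469  0.512 ]
[279.6702 231.5807]
[279.6702 231.5807]
[ 0.2475  0.1444 -0.0185]
[0.6559 0.2626 0.1091]
```

View pics/w1.png

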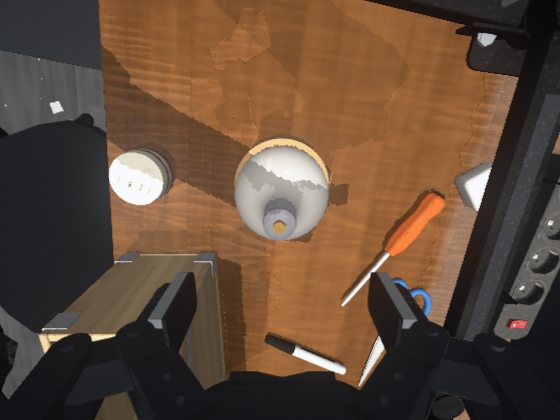

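The wrist view shows the cap tip at about (279,227), 4 px from the prediction. I'll combine the three views.

```bash
python3 - <<'E'
from h import *
s=telemetry.read_state()
p=plane("wrist",(279,227),.1715); print(p, tri([ray("wrist",(279,227)),ray("scene",S(502,62)),ray("side",D(617,105))]))
q=s["orientation"]; r=R.from_quat(q[[1,2,3,0]])
for t in (p,(.527,0,.1715)): print(r.inv().apply(np.array([t[0],t[1],.158+.155])-s["tool_pos"])/.04)
E
```

```text
[0.5243 0.0011 0.1715] [0.5252 0.0001 0.1681]
[ 0.077  -0.0543  2.2884]
[ 0.0133 -0.0174  2.2883]
```

Emit:
{"api": "jog_arm", "payload": {"moves": [[[0.05, -0.035, 0], [0, 0, 0], 1], [[0, 0, 0.4], [0, 0, 0], 1], [[0, 0, 0.4], [0, 0, 0], 0.5], [[0, 0, 0.4], [0, 0, 0], 0.3], [[0, 0, 0.4], [0, 0, 0], 0.3], [[0, 0, 0.3], [0, 0, 0], 0.3], [[0, 0, 0.2], [0, 0, 0], 0.3], [[0, 0, 0.15], [0, 0, 0], 0.3], [[0, 0, 0.04], [0, 0, 0], 0.3], [[0, 0, 0], [0, 0, 0], 0.3], [[0, 0, 0], [0, 0, 0], 0.3]], "squeeze": 25}}

```text
t: 2.48
tool_pos: [0.5259, 0.0008, 0.3137]
orientation: [0.0, 0.443, 0.896, 0.0]
force: [-0.4, -0.8, 0.0]
opening: 0.0558
finger_force: 0.0
```

Emit:
{"api": "jog_arm", "payload": {"moves": [[[0, 0, 0], [0, 0, 0], 0], [[0, 0, 0], [0, 0, 0], -0.1], [[0, 0, 0], [0, 0, 0], -0.2], [[0, 0, 0], [0, 0, 0], -0.3], [[0, 0, 0], [0, 0, 0], -0.4], [[0, 0, 0], [0, 0, 0], -0.6], [[0, 0, 0], [0, 0, 0], -1], [[0, 0, 0], [0, 0, 0], -1], [[0, 0, 0], [0, 0, 0], -1], [[0, 0, 0], [0, 0, 0], -1]], "squeeze": 25}}

```text
t: 3.32
tool_pos: [0.5257, 0.0007, 0.3132]
orientation: [0.0, 0.443, 0.896, 0.0]
force: [-0.5, -0.3, 2.0]
opening: 0.0256
finger_force: 25.4
```

Emit:
{"api": "jog_arm", "payload": {"moves": [[[0, 0, -0.1], [0, 0, 0], -1], [[0, 0, -0.2], [0, 0, 0], -1], [[0, 0, -0.4], [0, 0, 0], -1], [[0, 0, -0.5], [0, 0, 0], -1], [[0, 0, -0.5], [0, 0, 0], -1], [[0, 0, -0.5], [0, 0, 0], -1], [[0, 0, -0.5], [0, 0, 0], -1], [[0, 0, -0.5], [0, 0, 0], -1], [[0, 0, -0.5], [0, 0, 0], -1], [[0, 0, -0.5], [0, 0, 0], -1], [[0, 0, -0.5], [0, 0, 0], -1], [[0, 0, -0.5], [0, 0, 0], -1], [[0, 0, -0.5], [0, 0, 0], -1], [[0, 0, -0.5], [0, 0, 0], -1], [[0, 0, -0.5], [0, 0, 0], -1], [[0, 0, -0.3], [0, 0, 0], -1], [[0, 0, -0.2], [0, 0, 0], -1], [[0, 0, 0], [0, 0, 0], -1], [[0, 0, 0], [0, 0, 0], -1]]}}

```text
t: 4.9
tool_pos: [0.5254, 0.0008, 0.6009]
orientation: [-0.0, 0.443, 0.897, -0.0]
force: [-0.5, -0.3, -1.3]
opening: 0.0257
finger_force: 25.4
```

```bash
python3 - <<'E'
from h import *
from plant import read_camera
import cv2
ims=[read_camera(n) for n in ("scene","side","wrist")]
s=telemetry.read_state()
cv2.imwrite("pics/l1.png",np.hstack([ims[1][40:340,130:430],ims[2][:300,130:430]])[:,:,::-1])
r=R.from_quat(s["orientation"][[1,2,3,0]]); print(s["tool_pos"],s["q"],r.as_matrix())
print(r.inv().apply(np.array([.572,-.303,.60])-s["tool_pos"])/.04)
E
```

```text
[0.5256 0.0007 0.5999] [ 0.0947  0.2948 -0.1974  1.4141  0.0573  1.4412  0.551 ] [[-0.6075  0.7943 -0.0028]
 [ 0.7943  0.6075 -0.0001]
 [ 0.0016 -0.0023 -1.    ]]
[-6.7355 -3.6903 -0.0059]
```

View pics/l1.png

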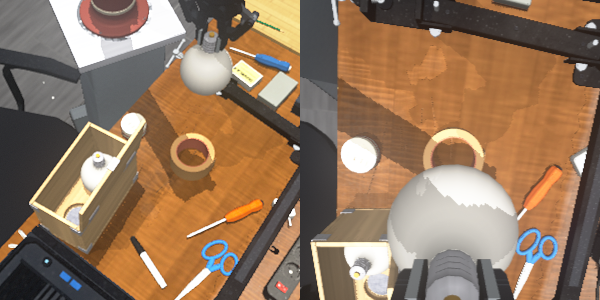

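The bulb is held upright and clear; its bottom is at about z = 0.32, above the lid edge. I'll carry it over to the seat.

Emit:
{"api": "jog_arm", "payload": {"moves": [[[-0.2, -0.11, 0], [0, 0, 0], -1], [[-0.42, -0.23, 0], [0, 0, 0], -1], [[-0.42, -0.23, 0], [0, 0, 0], -1], [[-0.42, -0.23, 0], [0, 0, 0], -1], [[-0.42, -0.23, 0], [0, 0, 0], -1], [[-0.42, -0.23, 0], [0, 0, 0], -1], [[-0.42, -0.23, 0], [0, 0, 0], -1], [[-0.42, -0.23, 0], [0, 0, 0], -1], [[-0.42, -0.23, 0], [0, 0, 0], -1], [[-0.42, -0.23, 0], [0, 0, 0], -1], [[-0.42, -0.23, 0], [0, 0, 0], -1], [[-0.42, -0.23, 0], [0, 0, 0], -1], [[-0.42, -0.23, 0], [0, 0, 0], -1], [[-0.42, -0.23, 0], [0, 0, 0], -1], [[-0.42, -0.23, 0], [0, 0, 0], -1], [[-0.42, -0.23, 0], [0, 0, 0], -1], [[-0.22, -0.13, 0], [0, 0, 0], -1], [[0, 0, 0], [0, 0, 0], -1], [[0, 0, 0], [0, 0, 0], -1], [[0, 0, 0], [0, 0, 0], -1]]}}

```text
t: 6.72
tool_pos: [0.5719, -0.3012, 0.6011]
orientation: [-0.0, 0.442, 0.897, 0.001]
force: [-0.2, 0.5, -0.9]
opening: 0.0255
finger_force: 25.4
```

```bash
python3 - <<'E'
from h import *
from plant import read_camera
import cv2
c=calibration("wrist");w=read_camera("wrist"); sc=read_camera("scene")
s=telemetry.read_state()
cv2.imwrite("pics/o1.png",np.hstack([cv2.resize(sc[130:330,160:330],(340,400)),cv2.resize(w[:,60:480],(400,400))])[:,:,::-1])
print(s["tool_pos"],s["orientation"],s["force"])
Y=np.array([-.607,.794]);X=np.array([.794,.607]);C=np.array([.540,-.2617])
for x,y in [(-.061,.111),(.061,.111),(-.061,-.111),(.061,-.111)]:
  P=np.r_[C+x*X+y*Y,.16]; print((x,y),proj("wrist",P),proj("scene",P))
print("stored",proj("wrist",[*(C+.052*Y),.155]),"seat",proj("wrist",[*(C-.052*Y),.028]))
E
```

```text
[ 0.5719 -0.3009  0.6015] [0.0001 0.4419 0.897  0.0005] [ 0.3862 -0.0179 -0.5963]
(-0.061, 0.111) [229.5381  38.1053] [222.5266 184.4857]
(0.061, 0.111) [331.7408  38.4152] [275.5595 195.4674]
(-0.061, -0.111) [237.895  213.5252] [192.0899 276.05  ]
(0.061, -0.111) [323.0304 213.701 ] [250.2574 289.2547]
stored [280.6113  91.563 ] seat [280.767  157.6667]
```

View pics/o1.png

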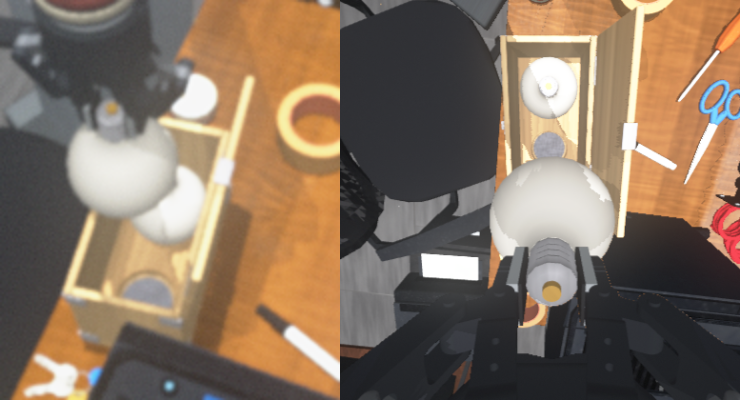

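Emit:
{"api": "jog_arm", "payload": {"moves": [[[0, -0.075, 0], [0, 0, 0], -1], [[0, 0, 0.25], [0, 0, 0], -1], [[0, 0, 0.4], [0, 0, 0], -1], [[0, 0, 0.4], [0, 0, 0], -1], [[0, 0, 0.4], [0, 0, 0], -1], [[0, 0, 0.4], [0, 0, 0], -1], [[0, 0, 0.4], [0, 0, 0], -1], [[0, 0, 0.4], [0, 0, 0], -1], [[0, 0, 0.4], [0, 0, 0], -1], [[0, 0, 0.3], [0, 0, 0], -1], [[0, 0, 0.2], [0, 0, 0], -1], [[0, 0, 0], [0, 0, 0], -1], [[0, 0, 0], [0, 0, 0], -1], [[0, 0, 0], [0, 0, 0], -1]]}}

```text
t: 7.98
tool_pos: [0.5695, -0.3042, 0.4603]
orientation: [0.001, 0.443, 0.897, 0.0]
force: [1.0, 0.3, -0.7]
opening: 0.0258
finger_force: 25.3
```

```bash
python3 - <<'E'
from h import *
from plant import read_camera
import cv2
c=calibration("wrist");w=read_camera("wrist"); sc=read_camera("scene"); sd=read_camera("side")
s=telemetry.read_state()
cv2.imwrite("pics/o2.png",np.hstack([cv2.resize(sc[150:310,170:310],(400,457)),cv2.resize(w[:,100:460],(400,467))[:457]])[:,:,::-1])
print(s["tool_pos"],s["orientation"],s["force"])
r=R.from_quat(s["orientation"][[1,2,3,0]])
Y=np.array([-.607,.794]);X=np.array([.794,.607]);C=np.array([.540,-.2617])
print("case xy of tcp",(s["tool_pos"][:2]-C)@X,(s["tool_pos"][:2]-C)@Y)
for x,y in [(-.061,.111),(.061,.111),(-.061,-.111),(.061,-.111)]:
  P=np.r_[C+x*X+y*Y,.16]; print((x,y),proj("wrist",P),proj("scene",P))
print("stored",proj("wrist",[*(C+.052*Y),.155]),"captop",proj("wrist",s["tool_pos"]+r.apply([0,0,.1415])))
g=s["tool_pos"]+r.apply([0,0,.2817-.0475]); print("globe",proj("scene",g))
E
```

```text
[ 0.5694 -0.3043  0.4602] [ 0.001   0.443   0.8965 -0.    ] [-1.1957  0.1751 -0.4821]
case xy of tcp -0.0024923828221912366 -0.051681072131113844
(-0.061, 0.111) [203.601   -4.7458] [222.5266 184.4857]
(0.061, 0.111) [366.2247  -4.6787] [275.5595 195.4674]
(-0.061, -0.111) [222.603  259.4245] [192.0899 276.05  ]
(0.061, -0.111) [345.7155 259.3875] [250.2574 289.2547]
stored [284.6272  81.1957] captop [281.9361 312.9825]
globe [225.1785 243.0889]
```

View pics/o2.png

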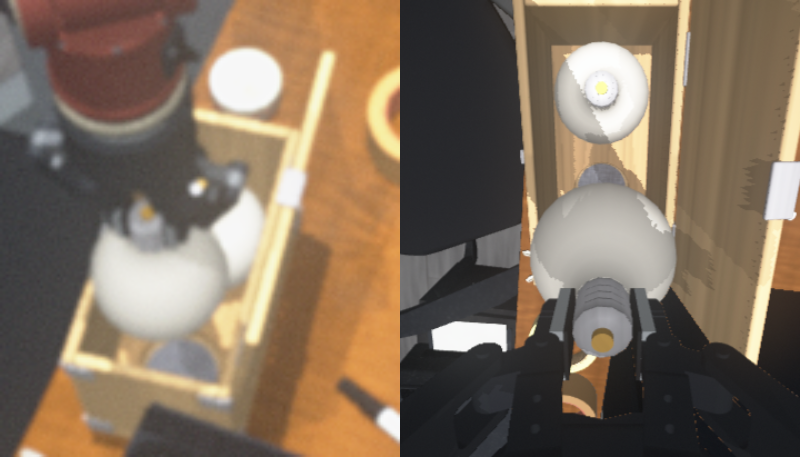

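Relative alignment is within about 1 mm: the stored tip is at col 281 and the held tip at col 282. I'll lower it into the case.

Emit:
{"api": "jog_arm", "payload": {"moves": [[[0.025, 0, 0.2], [0, 0, 0], -1], [[0, 0, 0.3], [0, 0, 0], -1], [[0, 0, 0.3], [0, 0, 0], -1], [[0, 0, 0.3], [0, 0, 0], -1], [[0, 0, 0.3], [0, 0, 0], -1], [[0, 0, 0.3], [0, 0, 0], -1], [[0, 0, 0.3], [0, 0, 0], -1], [[0, 0, 0.3], [0, 0, 0], -1], [[0, 0, 0.3], [0, 0, 0], -1], [[0, 0, 0.3], [0, 0, 0], -1], [[0, 0, 0.3], [0, 0, 0], -1], [[0, 0, 0.2], [0, 0, 0], -1], [[0, 0, 0.1], [0, 0, 0], -1], [[0, 0, 0], [0, 0, 0], -1], [[0, 0, 0], [0, 0, 0], -1]]}}

```text
t: 9.38
tool_pos: [0.5688, -0.3035, 0.3193]
orientation: [0.0, 0.443, 0.896, 0.0]
force: [-0.7, -0.0, -0.7]
opening: 0.0256
finger_force: 25.3
```

Emit:
{"api": "jog_arm", "payload": {"moves": [[[0, 0, 0.08], [0, 0, 0], -1], [[0, 0, 0.08], [0, 0, 0], -1], [[0, 0, 0.08], [0, 0, 0], -1], [[0, 0, 0.08], [0, 0, 0], -1], [[0, 0, 0.08], [0, 0, 0], -1], [[0, 0, 0], [0, 0, 0], -1], [[0, 0, 0], [0, 0, 0], -1]]}}

```text
t: 9.97
tool_pos: [0.5686, -0.3034, 0.3028]
orientation: [-0.0, 0.443, 0.897, -0.0]
force: [1.0, -0.0, -0.3]
opening: 0.0257
finger_force: 25.3
```

No contact yet; creep down.

Emit:
{"api": "jog_arm", "payload": {"moves": [[[0, 0, 0.04], [0, 0, 0], -1], [[0, 0, 0.04], [0, 0, 0], -1], [[0, 0, 0], [0, 0, 0], -1], [[0, 0, 0], [0, 0, 0], -1]]}}

```text
t: 10.3
tool_pos: [0.5687, -0.3035, 0.3002]
orientation: [0.0, 0.443, 0.896, -0.0]
force: [-0.2, 0.1, 0.3]
opening: 0.0256
finger_force: 25.5
```

Emit:
{"api": "jog_arm", "payload": {"moves": [[[0, 0, 0.03], [0, 0, 0], -1], [[0, 0, 0.02], [0, 0, 0], -1], [[0, 0, 0], [0, 0, 0], -1], [[0, 0, 0], [0, 0, 0], -1]]}}

```text
t: 10.63
tool_pos: [0.5687, -0.3036, 0.2998]
orientation: [0.001, 0.443, 0.896, -0.0]
force: [-2.7, 1.1, 8.1]
opening: 0.0259
finger_force: 26.2
```

Contact is 3 mm early with a sideways force, so it's slightly off-centre. I'll ease up, shift along the force, and try again.

Emit:
{"api": "jog_arm", "payload": {"moves": [[[0, 0, -0.05], [0, 0, 0], -1], [[0.035, -0.02, 0], [0, 0, 0], -1], [[0, 0, 0.03], [0, 0, 0], -1], [[0, 0, 0.02], [0, 0, 0], -1], [[0, 0, 0], [0, 0, 0], -1], [[0, 0, 0], [0, 0, 0], -1]]}}

```text
t: 11.13
tool_pos: [0.5674, -0.3031, 0.2988]
orientation: [0.001, 0.443, 0.896, -0.0]
force: [-1.3, 0.6, 5.6]
opening: 0.0259
finger_force: 26.0
```

Emit:
{"api": "jog_arm", "payload": {"moves": [[[0, 0, -0.04], [0, 0, 0], -1], [[0.03, -0.015, 0], [0, 0, 0], -1], [[0, 0, 0.03], [0, 0, 0], -1], [[0, 0, 0.01], [0, 0, 0], -1], [[0, 0, 0], [0, 0, 0], -1], [[0, 0, 0], [0, 0, 0], -1]]}}

```text
t: 11.63
tool_pos: [0.5665, -0.3026, 0.2988]
orientation: [0.001, 0.443, 0.896, -0.0]
force: [1.1, -0.6, 5.2]
opening: 0.0261
finger_force: 25.9
```

The lateral force reversed sign, so the centre lies between these two spots. I'll back off half a step, unload, and open slowly.

Emit:
{"api": "jog_arm", "payload": {"moves": [[[-0.014, 0.007, -0.015], [0, 0, 0], -1], [[0, 0, 0], [0, 0, 0], -1], [[0, 0, 0], [0, 0, 0], -1]], "squeeze": 20}}

```text
t: 11.88
tool_pos: [0.5668, -0.3027, 0.2988]
orientation: [0.001, 0.443, 0.896, -0.0]
force: [0.6, -0.8, 4.8]
opening: 0.0259
finger_force: 25.8
```

Emit:
{"api": "jog_arm", "payload": {"moves": [[[0, 0, 0], [0, 0, 0], -0.38], [[0, 0, 0], [0, 0, 0], -0.34], [[0, 0, 0], [0, 0, 0], -0.3], [[0, 0, 0], [0, 0, 0], -0.26], [[0, 0, 0], [0, 0, 0], -0.2], [[0, 0, 0], [0, 0, 0], -0.1], [[0, 0, 0], [0, 0, 0], 0], [[0, 0, 0], [0, 0, 0], 0.1], [[0, 0, 0], [0, 0, 0], 0.1], [[0, 0, 0], [0, 0, 0], 0.1], [[0, 0, 0], [0, 0, 0], 0.1]]}}

```text
t: 12.8
tool_pos: [0.5666, -0.3025, 0.2985]
orientation: [-0.0, 0.443, 0.896, -0.0]
force: [-0.5, -0.1, -0.1]
opening: 0.0469
finger_force: 0.0
```

Emit:
{"api": "jog_arm", "payload": {"moves": [[[0, 0, -0.1], [0, 0, 0], 0.1], [[0, 0, -0.2], [0, 0, 0], 0.1], [[0, 0, -0.3], [0, 0, 0], 0.1], [[0, 0, -0.4], [0, 0, 0], 0.1], [[0, 0, -0.4], [0, 0, 0], 0.1], [[0, 0, -0.5], [0, 0, 0], 0], [[0, 0, -0.5], [0, 0, 0], -1], [[0, 0, -0.5], [0, 0, 0], -1], [[0, 0, -0.5], [0, 0, 0], -1], [[0, 0, -0.5], [0, 0, 0], -1], [[0, 0, -0.5], [0, 0, 0], -1], [[0, 0, -0.5], [0, 0, 0], -1], [[0, 0, -0.3], [0, 0, 0], -1], [[0, 0, -0.1], [0, 0, 0], -1], [[0, 0, 0], [0, 0, 0], -1], [[0, 0, 0], [0, 0, 0], -1], [[0, 0, 0], [0, 0, 0], -1]]}}

```text
t: 14.22
tool_pos: [0.5664, -0.3024, 0.5094]
orientation: [-0.001, 0.443, 0.897, -0.0]
force: [0.0, 0.5, -1.2]
opening: -0.0001
finger_force: 0.0
```

```bash
python3 - <<'E'
from h import *
from plant import read_camera
import cv2
w=read_camera("wrist"); sd=read_camera("side")
s=telemetry.read_state()
cv2.imwrite("pics/p1.png",np.hstack([cv2.resize(sd[150:290,140:280],(400,400)),cv2.resize(w[:,100:460],(400,467))[:400]])[:,:,::-1])
print(s["tool_pos"],s["orientation"],s["force"],s["opening"])
Y=np.array([-.607,.794]);X=np.array([.794,.607]);C=np.array([.540,-.2617])-.002*X
def case(p): return np.r_[(p[:2]-C)@X,(p[:2]-C)@Y,p[2]]
print("tcp",case(s["tool_pos"]))
print("seat captop w",[proj("wrist",[*(C+y*Y),.155]) for y in (-.052,.052)],[proj("side",[*(C+y*Y),.155]) for y in (-.052,.052)])
E
```

```text
[ 0.5665 -0.3025  0.5093] [-0.0013  0.443   0.8965  0.    ] [0.5004 0.4912 0.7421] 4.510045157464516e-05
tcp [-0.0017 -0.0485  0.5093]
seat captop w [array([283.908 , 191.8558]), array([284.147,  90.174])] [array([199.5741, 234.6661]), array([226.8987, 195.8084])]
```

View pics/p1.png

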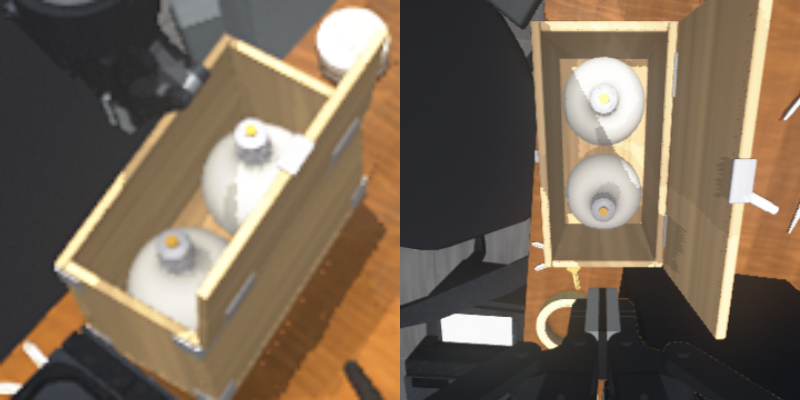

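Both bulbs sit upright in their seats, with tips at crop (603,98) and (603,211) in the wrist view. Next I'll move the shut fingers over and behind the lid, offset from the white latch tab.

Emit:
{"api": "jog_arm", "payload": {"moves": [[[0.04, 0.3, 0], [0, 0, 0], -1], [[0.06, 0.5, 0], [0, 0, 0], -1], [[0.06, 0.5, 0], [0, 0, 0], -1], [[0.06, 0.5, 0], [0, 0, 0], -1], [[0.06, 0.5, 0], [0, 0, 0], -1], [[0.06, 0.5, 0], [0, 0, 0], -1], [[0.06, 0.4, 0], [0, 0, 0], -1], [[0.06, 0.35, 0], [0, 0, 0], -1], [[0, 0, 0.4], [0, 0, 0], -1], [[0, 0, 0.4], [0, 0, 0], -1], [[0, 0, 0.4], [0, 0, 0], -1], [[0, 0, 0.4], [0, 0, 0], -1], [[0, 0, 0.4], [0, 0, 0], -1], [[0, 0, 0.3], [0, 0, 0], -1], [[0, 0, 0.1], [0, 0, 0], -1], [[0, 0, 0], [0, 0, 0], -1], [[0, 0, 0], [0, 0, 0], -1]]}}

```text
t: 15.73
tool_pos: [0.6686, -0.2014, 0.4148]
orientation: [0.0, 0.443, 0.897, 0.0]
force: [0.7, 0.1, 0.6]
opening: 0.0
finger_force: 0.0
```

```bash
python3 - <<'E'
from h import *
s=telemetry.read_state()
Y=np.array([-.607,.794]);X=np.array([.794,.607]);C=np.array([.540,-.2617])-.002*X
p=s["tool_pos"]; c=np.r_[(p[:2]-C)@X,(p[:2]-C)@Y,p[2]-.173]; print(c,s["force"])
prev=np.array([c[0],c[2]])
for th in np.r_[1.72,np.arange(1.6,-.01,-.1)]:
    sl=.085+.012*(1.72-th)/1.72
    P=np.array([.061,.16])+sl*np.array([-np.cos(th),np.sin(th)])+.008*np.array([np.sin(th),np.cos(th)])+[.0125,0]
    d=(P-prev)/.04; prev=P; print(round(th,2),P,"ty %.2f tz %.2f"%(d[0],-d[1]))
E
```

```text
[ 0.1407 -0.0302  0.2418] [0.6689 0.0879 0.6005]
1.72 [0.094  0.2429] ty -1.17 tz -0.03
1.6 [0.084  0.2456] ty -0.25 tz -0.07
1.5 [0.0754 0.2469] ty -0.22 tz -0.03
1.4 [0.0666 0.2473] ty -0.22 tz -0.01
1.3 [0.0577 0.2469] ty -0.22 tz 0.01
1.2 [0.0488 0.2455] ty -0.22 tz 0.03
1.1 [0.0401 0.2432] ty -0.22 tz 0.06
1.0 [0.0316 0.2401] ty -0.21 tz 0.08
0.9 [0.0234 0.236 ] ty -0.21 tz 0.10
0.8 [0.0155 0.2312] ty -0.20 tz 0.12
0.7 [0.0082 0.2255] ty -0.18 tz 0.14
0.6 [0.0014 0.219 ] ty -0.17 tz 0.16
0.5 [-0.0047  0.2119] ty -0.15 tz 0.18
0.4 [-0.0102  0.2041] ty -0.14 tz 0.19
0.3 [-0.0148  0.1957] ty -0.12 tz 0.21
0.2 [-0.0186  0.1868] ty -0.10 tz 0.22
0.1 [-0.0215  0.1776] ty -0.07 tz 0.23
-0.0 [-0.0235  0.168 ] ty -0.05 tz 0.24
```

Emit:
{"api": "jog_arm", "payload": {"moves": [[[0, -0.4, 0], [0, 0, 0], -1], [[0, -0.4, 0], [0, 0, 0], -1], [[0, -0.25, -0.05], [0, 0, 0], -1], [[0, -0.25, -0.05], [0, 0, 0], -1], [[0, -0.22, -0.03], [0, 0, 0], -1], [[0, -0.22, -0.02], [0, 0, 0], -1], [[0, -0.22, 0], [0, 0, 0], -1], [[0, -0.22, 0], [0, 0, 0], -1]]}}

```text
t: 16.4
tool_pos: [0.5988, -0.2544, 0.4207]
orientation: [0.0, 0.443, 0.897, 0.001]
force: [2.7, 2.1, -0.8]
opening: 0.0001
finger_force: 1.2
```

Emit:
{"api": "jog_arm", "payload": {"moves": [[[0, -0.22, 0.04], [0, 0, 0], -1], [[0, -0.22, 0.07], [0, 0, 0], -1], [[0, -0.21, 0.08], [0, 0, 0], -1]]}}

```text
t: 16.65
tool_pos: [0.5776, -0.2707, 0.4128]
orientation: [0.0, 0.443, 0.897, 0.0]
force: [2.7, 0.7, 0.3]
opening: -0.0
finger_force: 1.1
```

Emit:
{"api": "jog_arm", "payload": {"moves": [[[0, -0.21, 0.1], [0, 0, 0], -1], [[0, -0.2, 0.12], [0, 0, 0], -1], [[0, -0.18, 0.14], [0, 0, 0], -1], [[0, -0.17, 0.16], [0, 0, 0], -1], [[0, -0.15, 0.18], [0, 0, 0], -1], [[0, -0.14, 0.19], [0, 0, 0], -1], [[0, -0.12, 0.21], [0, 0, 0], -1]]}}

```text
t: 17.23
tool_pos: [0.5405, -0.2995, 0.3683]
orientation: [0.0, 0.443, 0.896, -0.0]
force: [1.3, 1.2, 1.1]
opening: 0.0002
finger_force: 0.9
```

Emit:
{"api": "jog_arm", "payload": {"moves": [[[0, -0.1, 0.2], [0, 0, 0], -1], [[0, -0.07, 0.2], [0, 0, 0], -1], [[0, -0.05, 0.2], [0, 0, 0], -1], [[0, 0, 0], [0, 0, 0], -1]]}}

```text
t: 17.57
tool_pos: [0.5329, -0.3047, 0.3426]
orientation: [-0.002, 0.443, 0.896, -0.001]
force: [-0.4, -0.7, -0.4]
opening: -0.0004
finger_force: 0.0
```

Emit:
{"api": "jog_arm", "payload": {"moves": [[[0, 0, 0.05], [0, 0, 0], -1], [[0, 0, 0.05], [0, 0, 0], -1], [[0, 0, 0], [0, 0, 0], -1], [[0, 0, 0], [0, 0, 0], -1]]}}

```text
t: 17.9
tool_pos: [0.5337, -0.3044, 0.3416]
orientation: [-0.0, 0.443, 0.896, -0.001]
force: [-2.0, -0.1, 4.4]
opening: 0.0
finger_force: 2.2
```

Emit:
{"api": "jog_arm", "payload": {"moves": [[[0, 0, 0.04], [0, 0, 0], -1], [[0, 0, 0.04], [0, 0, 0], -1], [[0, 0, 0], [0, 0, 0], -1], [[0, 0, 0], [0, 0, 0], -1]]}}

```text
t: 18.23
tool_pos: [0.5336, -0.3044, 0.3413]
orientation: [0.0, 0.443, 0.896, -0.001]
force: [-7.1, 3.5, 17.5]
opening: -0.0002
finger_force: 8.8
```

Stiff at the expected closed height, with 17 N. I'll retreat and check.

Emit:
{"api": "jog_arm", "payload": {"moves": [[[0, 0, -0.1], [0, 0, 0], -1], [[0, 0, -0.3], [0, 0, 0], -1], [[0, 0, -0.5], [0, 0, 0], -1], [[0, 0, -0.5], [0, 0, 0], -1], [[0, 0, -0.5], [0, 0, 0], -1], [[0, 0, -0.5], [0, 0, 0], -1], [[0, 0, -0.5], [0, 0, 0], -1], [[0, 0, -0.5], [0, 0, 0], -1], [[0, 0, -0.4], [0, 0, 0], -1], [[0, 0, -0.2], [0, 0, 0], -1], [[0, 0, 0], [0, 0, 0], -1], [[0, 0, 0], [0, 0, 0], -1]]}}

```text
t: 19.23
tool_pos: [0.5341, -0.3041, 0.497]
orientation: [-0.0, 0.443, 0.897, 0.0]
force: [0.4, 0.8, -0.6]
opening: 0.0001
finger_force: 0.0
```

```bash
python3 - <<'E'
from h import *
from plant import read_camera
import cv2
w=read_camera("wrist"); sd=read_camera("side")
cv2.imwrite("pics/f1.png",np.hstack([cv2.resize(sd[150:290,140:280],(400,400)),cv2.resize(w[:,100:460],(400,467))[:400]])[:,:,::-1])
Y=np.array([-.607,.794]);X=np.array([.794,.607]);C=np.array([.540,-.2617])-.002*X
for x,y in [(-.061,.111),(-.061,-.111)]:
  for z in (.16,.168): a=proj("side",[*(C+x*X+y*Y),z]); print(z,(a-[140,150])*400/140)
E
```

```text
0.16 [222.1158  33.5041]
0.168 [220.9997  27.9596]
0.16 [ 51.336  265.5242]
0.168 [ 48.915  261.1798]
```

View pics/f1.png

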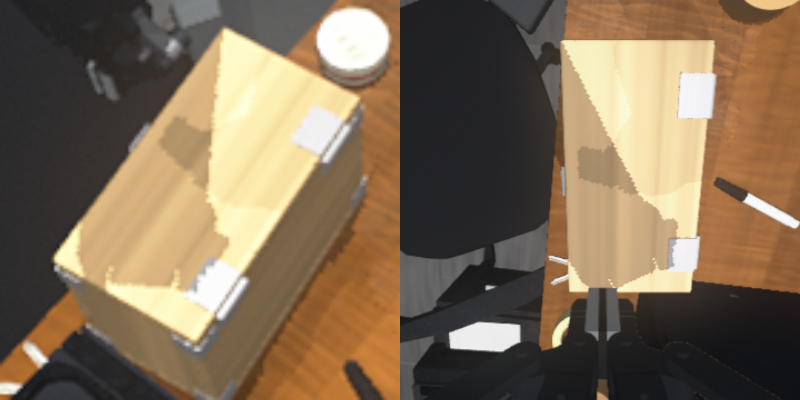

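The lid lies flat on the rim, with its corners at crop (222,28) and (54,259) as predicted for closed, and the robot is clear of it.

```bash
python3 -c "
from plant import manip
print(manip.job_done())"
```

```text
the job is handed in; nothing more can be done
None
```

The spare bulb is upright in the empty seat beside the stored one, the lid is closed flat on the rim, and the job was handed in at about 19 s with the robot clear of everything.

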